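# Heft the baking-bead jars and shelve or refill

## Robot

A 6-joint arm with a two-finger parallel gripper is mounted at the origin on the work surface. World frame = base frame: x ahead of the robot, y to its left, z up, the work surface at z = 0. Lengths are in mm, angles in rad, forces in N, time in s.
With the tool pointing down it reaches from about 350 to 975 mm from the base axis. Payload 7.1 kg.
Tool frame: the origin (TCP) lies between the finger pads; the fingertips stand 8 mm ahead of it and the grasp point (between the pads) lies 11 mm behind it; x points along the fingers, y is the direction in which the jaws open and shut, and the axes are right-handed (so a half turn about x gives the same grasp; the last joint's range is limited). The gripper opens to 88 mm and grips with 3 to 60 N. Pads are 20 mm wide; open, the fingers measure 115 mm over their backs; the gripper's body (75 mm by 178 mm) begins 61 mm behind the grasp point.
Start: joints at [-0.019, 0.423, 1.63, -0, 1.089, -0.019], TCP at [624.984, 0.026, 230.675] pointing down, gripper open.
Joint ranges: [-3, 3], [-0.9, 2.11], [0.09, 2.58], [-1.31, 4.45], [0.11, 2.69], [-2.54, 2.54]. Speed limits (rad/s): [2.39, 2.39, 3.01, 3.14, 3.14, 3.14].

## Interface

Orientations are given as a rotation vector (axis times angle).
In Python, from workcell import ctrl gives the robot as it stands.
- The arm moves only by the tool apply_moves, never from a script. Its argument "increments" is a list of rows, each an object with "gripper": the opening in per cent of the stroke, from 0 (shut) to 100 (fully open); "delta_pos": the shift along the tool's x, y, z in cm, a list of three; "dr": the turn, a rotation vector about the tool's x, y, z in rad, a list of three. In form: [{"gripper": gripper, "delta_pos": [dx, dy, dz], "dr": [ax, ay, az]}, ...]. A call has exactly 5 rows; each row shifts and turns the commanded pose from where the row before left it, along the tool's axes as they then stand; what a row does not reach is not made up. A row lasts 1/12 s, in which the tool goes at most 41.7 mm and 7.16 degrees, less where a joint would pass 70% of its speed; a pose out of reach is approached as far as the arm can. A call with a gripper value outside its range is refused whole. The fingers move at their own pace and stop on an object; the grip force is fixed at half the most. Time passes only in rows, so rows that do not move let the fingers close, or fill a call up. It gives the time, the measured TCP pose, the force and the opening at its end, in the units of the state.
- ctrl.get_obs(): the state, without advancing time (a new reading comes with each control period).
- ctrl.get_image(name): name is "scene" or "side" or "wrist"; returns a dict with "img" (480x640x3 uint8, red, green, blue), "range_z" (480x640 float32, mm along the optical axis (not along the pixel's ray), 0 where there is no reading), "mtx" (3x3 intrinsics, pixels), "k1" (the pictures are not rectified: a ray, as slopes to the right and down, at radius r is drawn at 1 + k1 r^2 times it, then the intrinsics apply), "rvec" (rotation vector, rad) and "tvec" (3), from world to camera coordinates, as OpenCV has them. Camera axes: x right, y down, z forward; pixel columns grow to the right and rows downward; lengths in mm; the calibration is good to about 2 mm. A picture is of the moment at which its call begins.
- ctrl.close_job(): hands the job in, once; it reports no verdict.
The state is a dict: "t": time; "qpos": joint angles; "qvel": joint speeds; "joint_torque": joint torques, N m; "ee_pos": TCP position; "orientation": TCP orientation; "ft_force": force on the tool from outside, world axes, zero at the start; "moment": the same for the moment, N m; "width": finger opening in mm.
Only numpy, scipy, OpenCV 4.12 (cv2) and the standard library are available. Lean on these libraries where they do the work, as an engineer would, in place of code of your own. Each camera call takes 0.05 s, during which the arm holds its last target. There are 200 camera calls.

## Task

Two identical white jars with bamboo lids stand on the counter; they hold baking beads and only lifting one tells how full it is. Set each jar that weighs more than half a kilo on the empty middle tier of the clear acrylic stand, and each jar that weighs less on the dark wooden refill tray. Keep the jars upright, put them down gently without dropping them, and leave the egg cups, glass jar and beaker where they are.

Things in the scene. Friction and masses are not known exactly. Their poses are not given: they have to be found in the camera images.
- jar_1: Opaque white ceramic jar, round, 62 across and 100 tall, with a fixed flat bamboo lid 56 across, 14 thick (114 tall in all). Loose on the counter at the start. Sealed, its contents do not shift; total mass 180 to 840 g, drawn anew for each jar every time, so neither name nor place tells it. Mass centre about 57 up. Origin: centre of its underside, z up.
- jar_2: Second jar, the same in looks and size as jar_1, its mass drawn independently. (Behind both, at the back of the counter, a fixed chrome egg cooker, 164 across and 154 tall, stands with its axis at least 170 farther from the robot than any jar.) Origin: centre of its underside, z up.
- tiers: Fixed stand of three clear acrylic steps, 328 deep (x) by 280 wide (y). Each step is a 6 thick board, 108 deep, on two side walls; board tops 60, 120, 180 above the counter, centred at x = -110, 0, +110. Origin: centre of the footprint at counter height; x points up the steps (lowest step nearest the robot), y across. Stands left or right.
- middle_tier (a point): Centre of the upper face of the middle step (120 above the counter), axes as tiers. The step is empty at the start and has room for both jars, for instance at y = -70 and y = +70.
- refill_tray: Fixed tray of dark wood with a low rim, 170 (x) by 280 (y), rim 18 high and 6 thick. Empty at the start, room for both jars, for instance at y = -70 and y = +70. Origin: centre of its underside. It stands to the right when the tiers stand to the left, and the other way round.
- refill_tray_in (a point): Centre of the tray's inner floor, which is 158 by 268; axes as refill_tray.
- egg_cup_1: White egg cup with a foot, 54 tall, 49 across the rim; loose, on the top step; leave alone. Origin: centre of its underside.
- egg_cup_2: Blue egg cup with a foot, 54 tall, 49 across the rim; loose, on the top step; leave alone. Origin: centre of its underside.
- egg_cup_3: White egg cup with a foot, 54 tall, 49 across the rim; loose, on the lowest step; leave alone. Origin: centre of its underside.
- glass_jar: Small clear glass jar with a bamboo lid, 54 across, 72 tall, loose on the top step; leave alone. Origin: centre of its underside.
- beaker: White plastic measuring beaker, open, 100 tall, 84 across the rim with a side handle reaching 72 out; loose on the counter beyond the tray; leave alone. Origin: centre of its underside.
Not all that is in view belongs to the job. Leave any blue or purple look-alike of the jar_2 alone. What is shaped like the jar_1 but orange is not meant.

How it is judged:
By the outcome, as a careful person would: the job done as asked, in the order asked, and still so for the second after the job is handed in, with the robot touching nothing.
It also fails if it takes over 72 s, if anything falls off the work surface, if the arm or the gripper's body presses on something with over 40 N, if the wrist force passes 120 N, or if a joint passes its speed limit or range.

## Working session

There is one attempt and no reset: what is moved stays moved. The work goes in short steps, Python scripts to look and compute and a tool call to move; the robot and the scene stay as the last step left them, time stands still between calls to the robot, and variables do not carry over. Pictures are saved under pics/ and viewed, about 8 in all and at most 12, crops included, and the job is handed in when it is done.

Besides the shell and the picture viewer there is one more tool, called after "Request:" as name(argument=value, ...) on one line, values as JSON. apply_moves: Moves the arm, as the interface text tells. Its arguments: {"type":"object","properties":{"increments":{"type":"array","items":{"type":"object","properties":{"gripper":{"type":"number"},"delta_pos":{"type":"array","items":{"type":"number"}},"dr":{"type":"array","items":{"type":"number"}}}}}},"required":["increments"]}

```bash
mkdir -p pics; cat > h.py <<'E'
import numpy as np, cv2
from workcell import ctrl
def grab(n):
    d=ctrl.get_image(n); np.savez('pics/%s.npz'%n,**d); return d
def load(n): return dict(np.load('pics/%s.npz'%n))
def ray(d,u,v):
    K=np.array(d['mtx']);R=cv2.Rodrigues(np.array(d['rvec'],float))[0];t=np.array(d['tvec'],float).ravel()
    p=cv2.undistortPoints(np.array([[[u,v]]],float),K,np.array([float(d['k1']),0,0,0.]))[0,0]
    return -R.T@t, R.T@np.array([p[0],p[1],1.])
def onz(d,u,v,z):
    c,r=ray(d,u,v); return c+r*(z-c[2])/r[2]
def dep(d,u,v):
    c,r=ray(d,u,v); return c+r*d['range_z'][int(v),int(u)]
def tri(a,b):
    (c1,r1),(c2,r2)=a,b
    s=np.linalg.lstsq(np.c_[r1,-r2],c2-c1,rcond=None)[0]
    return (c1+s[0]*r1+c2+s[1]*r2)/2, np.linalg.norm(c1+s[0]*r1-c2-s[1]*r2)
E
python3 - <<'E'
from h import *
o=ctrl.get_obs();print(o)
for n in('scene','side','wrist'):
    d=grab(n);cv2.imwrite(f'pics/{n}0.png',d['img'][:,:,::-1]);print(n,ray(d,320,240),d['k1'])
E
```

```text
{'t': 0.0, 'qpos': array([-1.89900373e-02,  4.23849248e-01,  1.63068738e+00, -1.42753825e-05,
        1.08858284e+00, -1.89967255e-02]), 'qvel': array([-0.00035735,  0.00124161,  0.00014862,  0.00021517,  0.00057602,
        0.00018513]), 'joint_torque': array([ 1.28069914e-03, -5.44622147e+01, -2.73670936e+01,  6.42951974e-02,
        2.27214623e-02, -1.51321510e-04]), 'ee_pos': array([6.24458667e+02, 3.84112360e-02, 2.29897462e+02]), 'orientation': array([ 1.20847956,  1.21034216, -1.21030628]), 'ft_force': array([-0.24195422, -0.45408618,  0.15916319]), 'moment': array([ 0.02380308,  0.03549131, -0.04258532]), 'width': 87.60273132418995}
scene (array([1053.25226079,  612.94821447,  956.11933709]), array([-0.45254185, -0.51676139, -0.72686227])) 0.0070239469521983615
side (array([  220.45979775, -1260.86051009,  1101.45910351]), array([ 0.22280672,  0.7762851 , -0.58977247])) -0.07644063820689809
wrist (array([624.46110004,  83.2010764 , 384.00667735]), array([-0.00504907, -0.29802287, -0.95455774])) -0.01661156694784443
```

View pics/scene0.png

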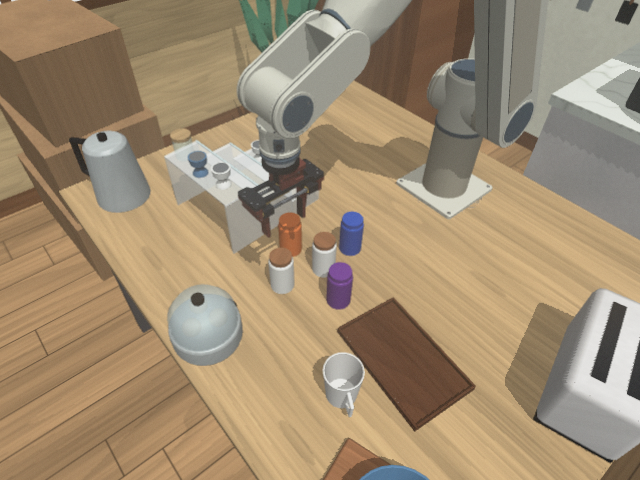

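View pics/side0.png

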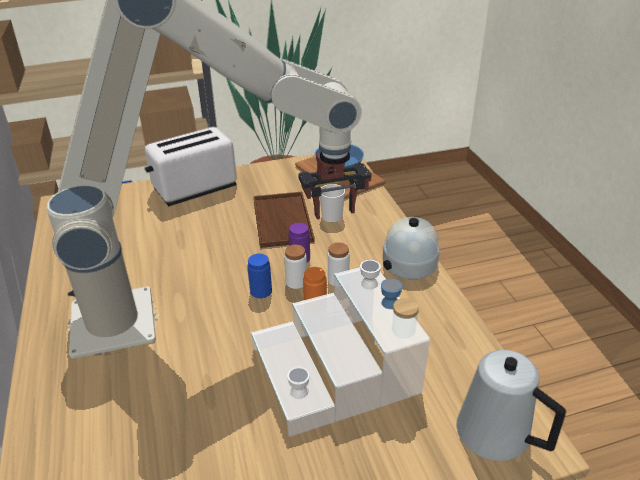

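The scene view has two white jars with brown lids at (282,270) and (324,253). In the side view they are at (338,263) and (295,267). Orange (290,235), blue (351,234) and purple (340,286) are decoys. The two white jars fit by colour and lid, so I'll confirm them in a crop.

```bash
python3 - <<'E'
from h import *
s=load('scene');e=load('side')
a=cv2.resize(s['img'][200:320,240:380],None,fx=2.85,fy=2.85)
b=cv2.resize(e['img'][215:445,240:440],None,fx=2.3,fy=2.3)
H=max(a.shape[0],b.shape[0]);im=np.zeros((H,a.shape[1]+b.shape[1],3),np.uint8)
im[:a.shape[0],:a.shape[1]]=a;im[:b.shape[0],a.shape[1]:]=b
print(a.shape,im.shape);cv2.imwrite('pics/crop1.png',im[:,:,::-1])
def lids(d,boxes):
    hsv=cv2.cvtColor(d['img'],cv2.COLOR_RGB2HSV)
    for (x0,y0,x1,y1) in boxes:
        sub=hsv[y0:y1,x0:x1]
        for v in range(y0,y1,4): print(v,[tuple(int(k) for k in hsv[v,u]) for u in range(x0+4,x1,8)]) if 0 else None
        pts=np.array([dep(d,u,v) for v in range(y0,y1) for u in range(x0,x1) if d['range_z'][v,u]>0])
        top=pts[(pts[:,2]>108)&(pts[:,2]<122)]
        print('box',(x0,y0),'maxz',np.percentile(pts[:,2],98),'top n',len(top),(top.min(0)+top.max(0))/2,top.max(0)-top.min(0))
print('scene');lids(s,[(266,247,299,263),(309,230,340,247)])
print('side');lids(e,[(326,240,352,258),(283,243,307,260)])
for n,d in(('scene',s),('side',e)):
    hsv=cv2.cvtColor(d['img'],cv2.COLOR_RGB2HSV)
    m=((hsv[...,2]<125)&(hsv[...,0]<20)&(hsv[...,1]>90)).astype(np.uint8)
    m=cv2.morphologyEx(m,cv2.MORPH_OPEN,np.ones((3,3)))
    for c in cv2.findContours(m,0,2)[0]:
        if cv2.contourArea(c)>1200:
            q=cv2.approxPolyDP(c,8,True)[:,0]
            print(n,cv2.contourArea(c),[(tuple(int(k) for k in p),onz(d,*p,18).round(0)[:2].tolist()) for p in q] if len(q)<9 else 'x')
E
```

```text
(342, 399, 3) (529, 859, 3)
scene
box (266, 247) maxz 114.41730006673455 top n 292 [634.46054759  -8.15224267 112.33184545] [54.45031378 55.84297204  8.31753413]
box (309, 230) maxz 114.14345501637175 top n 276 [518.39322545  17.78812365 111.76465876] [55.81039976 55.17444039  7.4065197 ]
side
box (326, 240) maxz 117.60720434866609 top n 215 [630.62083194 -11.68522621 113.80902888] [56.7072218  61.83976374 11.52412176]
box (283, 243) maxz 117.84773879285218 top n 218 [513.13301421  13.74637035 114.16246611] [54.36708585 61.1664166  12.24329922]
scene 8672.0 [((389, 299), [467.0, 208.0]), ((338, 331), [626.0, 196.0]), ((415, 430), [660.0, 466.0]), ((474, 385), [490.0, 482.0])]
scene 1842.5 [((0, 201), [1102.0, -780.0]), ((1, 217), [1119.0, -706.0]), ((42, 200), [1005.0, -706.0]), ((100, 276), [988.0, -315.0]), ((111, 275), [965.0, -301.0]), ((31, 174), [991.0, -854.0]), ((33, 188), [1008.0, -780.0])]
scene 1628.0 [((0, 106), [950.0, -1342.0]), ((53, 191), [966.0, -727.0]), ((86, 177), [863.0, -730.0]), ((72, 149), [842.0, -905.0]), ((42, 160), [940.0, -906.0])]
scene 10505.0 [((142, 1
[... 213 characters left out ...]
]), ((413, 0), [-1063.0, -1091.0]), ((392, 48), [-555.0, -760.0]), ((358, 80), [-233.0, -643.0]), ((434, 123), [-229.0, -238.0]), ((426, 87), [-406.0, -429.0]), ((441, 64), [-607.0, -519.0]), ((467, 55), [-763.0, -501.0])]
side 2115.0 [((301, 192), [647.0, 456.0]), ((254, 196), [486.0, 480.0]), ((260, 247), [445.0, 186.0]), ((286, 245), [523.0, 172.0]), ((293, 222), [575.0, 286.0]), ((310, 226), [621.0, 247.0])]
side 12337.0 x
side 1754.0 [((44, 118), [-288.0, 1429.0]), ((10, 123), [-436.0, 1428.0]), ((20, 173), [-336.0, 923.0]), ((48, 169), [-231.0, 919.0])]
side 2321.0 [((186, 87), [367.0, 1572.0]), ((145, 92), [170.0, 1577.0]), ((145, 142), [143.0, 1027.0]), ((195, 130), [352.0, 1072.0])]
```

View pics/crop1.png

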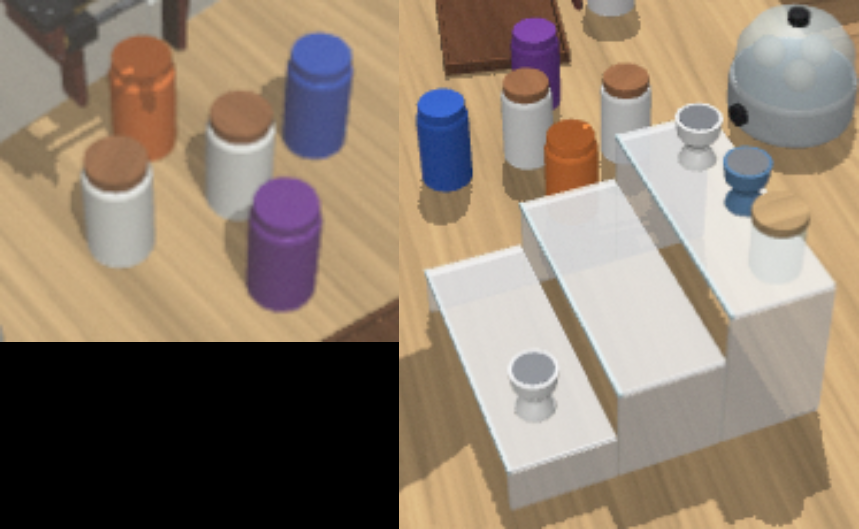

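Crop confirms: two white ceramic jars with bamboo lids; orange, blue and purple are look-alikes. Next come the tier corners and the decoy positions.

```bash
python3 - <<'E'
from h import *
s=load('scene');e=load('side')
print('mid corners side')
P=[(293.5,303.7),(333.9,294.1),(336.1,386.7),(381.3,371.5)]
for u,v in P: print(onz(e,u,v,120).round(), dep(e,u,v).round())
print('mid floor depth', dep(e,335,335).round(),dep(e,320,315).round(),dep(e,350,365).round())
# glossy cloud stats, scene view, for decoys
hs=cv2.cvtColor(s['img'],cv2.COLOR_RGB2HSV)
for n,(b,l,h) in dict(orange=((270,205,305,260),4,12),blue=((335,205,370,260),108,125),purple=((322,258,358,312),128,150)).items():
    pts=np.array([dep(s,u,v) for v in range(b[1],b[3]) for u in range(b[0],b[2]) if l<=hs[v,u,0]<=h and hs[v,u,1]>110 and s['range_z'][v,u]>0])
    t=pts[(pts[:,2]>105)&(pts[:,2]<122)]; print(n,len(t),((t.min(0)+t.max(0))/2).round(),(t.max(0)-t.min(0)).round())
# lid centroids, two views
def lid(d,b):
    hsv=cv2.cvtColor(d['img'],cv2.COLOR_RGB2HSV)[b[1]:b[3],b[0]:b[2]].astype(int)
    m=((hsv[...,1]>110)&(hsv[...,0]<14)).astype(np.uint8)
    c=max(cv2.findContours(m,0,2)[0],key=cv2.contourArea);M=cv2.moments(c)
    return M['m10']/M['m00']+b[0],M['m01']/M['m00']+b[1],M['m00']
for bs,be in [((266,247,299,266),(326,240,352,258)),((309,230,340,249),(283,243,307,260))]:
    p,q=lid(s,bs),lid(e,be);print(p,q,tri(ray(s,*p[:2]),ray(e,*q[:2])))
# tray second view triangulation & cloud
for a,b in [((389,299),(260,247)),((474,385),(254,196))]: print('tray',tri(ray(s,*a),ray(e,*b)))
print('tray floor',dep(s,405,362).round(),dep(e,278,212).round())
for n,p in dict(glass=(405,305),cup1=(370,267),cup2=(392,286),cup3=(298,374)).items(): print(n,dep(e,*p).round())
print('beaker',dep(s,342,372).round(),dep(s,343,358).round())
E
```

```text
mid corners side
[ 454. -202.  120.] [ 456. -196.  114.]
[ 559. -198.  120.] [ 559. -200.  122.]
[ 475. -479.  120.] [ 476. -477.  118.]
[ 581. -468.  120.] [ 580. -469.  121.]
mid floor depth [ 520. -332.  118.] [ 505. -258.  118.] [ 524. -427.  115.]
orange 350 [586. -54. 111.] [144. 136.  11.]
blue 240 [412.   8. 110.] [53. 52. 11.]
purple 296 [555. 119. 112.] [50. 53.  9.]
(283.1273946360153, 254.5124521072797, 348.0) (338.0446570972887, 249.6451355661882, 209.0) (array([628.34353032, -10.40768954, 108.25998075]), np.float64(4.9033553844623246))
(324.07763532763533, 239.67877492877494, 234.0) (294.64150943396226, 251.83018867924528, 212.0) (array([514.65467932,  15.16449119, 106.96799494]), np.float64(2.490223456177108))
tray (array([452.07581371, 202.24230777,   2.33800232]), np.float64(9.535653538866525))
tray (array([487.43297028, 482.11948059,  15.83130579]), np.float64(2.863814790212842))
tray floor [559. 348.   7.] [546. 377.   5.]
glass [ 647. -416.  250.]
cup1 [ 629. -256.  234.]
cup2 [ 652. -333.  233.]
cup3 [ 409. -417.  114.]
beaker [692. 283.  27.] [690. 280.  81.]
```

Request:
apply_moves(increments=[{"gripper":100,"delta_pos":[0,0,0],"dr":[-0.1208,0,0]},{"gripper":100,"delta_pos":[0,0,0],"dr":[-0.1208,0,0]},{"gripper":100,"delta_pos":[0,0,0],"dr":[-0.1208,0,0]},{"gripper":100,"delta_pos":[0,0,0],"dr":[-0.1208,0,0]},{"gripper":100,"delta_pos":[0,0,0],"dr":[-0.1208,0,0]}])

```text
t: 0.57
ee_pos: [624.8, 0.0, 230.3]
orientation: [0.749, 1.438, -0.75]
ft_force: [0.2, 0.1, 0.0]
width: 87.8
```

Request:
apply_moves(increments=[{"gripper":100,"delta_pos":[0,0,0],"dr":[-0.1208,0,0]},{"gripper":100,"delta_pos":[0,0,0],"dr":[-0.1208,0,0]},{"gripper":100,"delta_pos":[0,0,0],"dr":[-0.1208,0,0]},{"gripper":100,"delta_pos":[0,0,0],"dr":[-0.1208,0,0]},{"gripper":100,"delta_pos":[0,0,0],"dr":[-0.1208,0,0]}])

```text
t: 0.98
ee_pos: [624.8, 0.1, 230.3]
orientation: [0.28, 1.553, -0.28]
ft_force: [0.0, 0.9, -0.0]
width: 87.9
```

Request:
apply_moves(increments=[{"gripper":100,"delta_pos":[0,0,0],"dr":[-0.1208,0,0]},{"gripper":100,"delta_pos":[0,0,0],"dr":[-0.1208,0,0]},{"gripper":100,"delta_pos":[0,0,0],"dr":[-0.1208,0,0]},{"gripper":85,"delta_pos":[0,-1.0,0.6],"dr":[0,0,0]},{"gripper":85,"delta_pos":[0,0,0],"dr":[0,0,0]}])

```text
t: 1.4
ee_pos: [631.9, -11.3, 230.6]
orientation: [0.003, 1.57, -0.004]
ft_force: [-0.2, -0.3, -0.2]
width: 77.5
```

```bash
python3 - <<'E'
from h import *
d=grab('wrist');cv2.imwrite('pics/wrist1.png',d['img'][:,:,::-1])
hs=cv2.cvtColor(d['img'],cv2.COLOR_RGB2HSV)
for z in (0,):
    pass
Z=d['range_z'];vv,uu=np.mgrid[0:480:3,0:640:3]
K=d['mtx'];R=cv2.Rodrigues(d['rvec'])[0];t=d['tvec'].ravel()
uv=np.c_[uu.ravel(),vv.ravel()].astype(float)
n=cv2.undistortPoints(uv[:,None],K,np.array([float(d['k1']),0,0,0]))[:,0]
z=Z[vv.ravel(),uu.ravel()];P=(np.c_[n*z[:,None],z]-t)@R
m=(z>0)&(P[:,2]>108)&(P[:,2]<120)
lab=np.zeros((480,640),np.uint8)
for (u,v) in uv[m].astype(int): lab[v:v+3,u:u+3]=1
k,L,st,c=cv2.connectedComponentsWithStats(lab)
lu=L[uv[m].astype(int)[:,1],uv[m].astype(int)[:,0]]
for i in range(1,k):
    if st[i,4]>600:
        q=P[m][lu==i];print(st[i],q.min(0).round(),q.max(0).round(),((q.min(0)+q.max(0))/2).round(1),np.median(q[:,2]).round(1))
o=ctrl.get_obs();print(o['ee_pos'],o['orientation'],o['ft_force'],o['qpos'],o['width'])
E
```

```text
[   0    0  105  165 8757] [ 456. -266.  108.] [ 567. -187.  120.] [ 511.4 -226.5  114. ] 119.3
[ 321   51   75   81 4626] [489. -10. 109.] [544.  45. 116.] [516.5  17.2 112.6] 113.9
[ 180   87   72   75 4203] [ 513. -121.  108.] [566. -67. 116.] [539.6 -93.8 112. ] 114.0
[ 447  105   72   72 4095] [526.  91. 108.] [579. 144. 117.] [552.6 117.3 112.3] 114.0
[  96  159   42  123 1125] [ 565. -189.  108.] [ 669. -178.  120.] [ 617.2 -183.7  114. ] 114.3
[ 291  207   66   63 3186] [606. -37. 108.] [660.  18. 115.] [632.7  -9.3 111.9] 113.8
[ 273  399  126   45 1413] [799. -63. 108.] [861.  69. 120.] [830.    3.2 114. ] 115.6
[631.51685627 -10.89279996 230.56316829] [ 0.00383729  1.57057304 -0.00411911] [ 0.74520729  0.01363886 -0.2473245 ] [-3.60066086e-02  4.32788053e-01  1.61475636e+00 -1.93570212e-04
  1.09382275e+00 -1.60164873e+00] 75.75938341458742
```

View pics/wrist1.png

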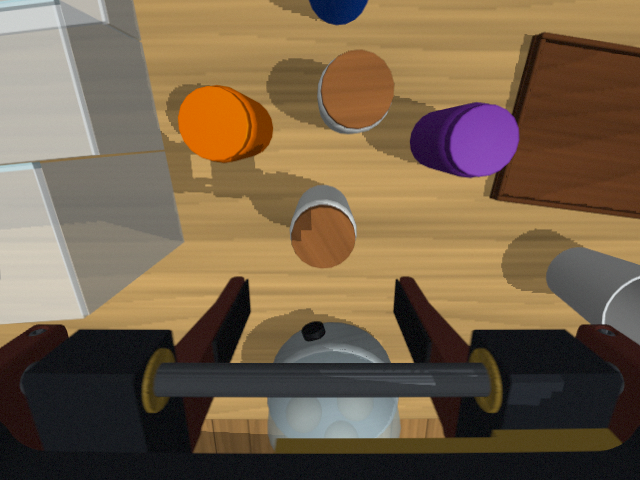

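Request:
apply_moves(increments=[{"gripper":85,"delta_pos":[3.0,0.15,0.1],"dr":[0,0,0]},{"gripper":85,"delta_pos":[3.5,0,0],"dr":[0,0,0]},{"gripper":85,"delta_pos":[3.5,0,0],"dr":[0,0,0]},{"gripper":85,"delta_pos":[3.5,0,0],"dr":[0,0,0]},{"gripper":85,"delta_pos":[2.6,0,0],"dr":[0,0,0]}])

```text
t: 1.87
ee_pos: [630.8, -8.6, 66.9]
orientation: [0.003, 1.573, -0.003]
ft_force: [0.4, -0.1, 0.9]
width: 74.6
```

Request:
apply_moves(increments=[{"gripper":85,"delta_pos":[0,0,0],"dr":[0,0,0]},{"gripper":60,"delta_pos":[0,0,0],"dr":[0,0,0]},{"gripper":50,"delta_pos":[0,0,0],"dr":[0,0,0]},{"gripper":50,"delta_pos":[0,0,0],"dr":[0,0,0]},{"gripper":50,"delta_pos":[0,0,0],"dr":[0,0,0]}])

```text
t: 2.28
ee_pos: [633.2, -8.7, 71.5]
orientation: [0.0, 1.568, -0.001]
ft_force: [1.3, -0.7, -0.3]
width: 61.4
```

Request:
apply_moves(increments=[{"gripper":50,"delta_pos":[0,0,0],"dr":[0,0,0]},{"gripper":50,"delta_pos":[0,0,0],"dr":[0,0,0]},{"gripper":50,"delta_pos":[0,0,0],"dr":[0,0,0]},{"gripper":50,"delta_pos":[0,0,0],"dr":[0,0,0]},{"gripper":50,"delta_pos":[0,0,0],"dr":[0,0,0]}])

```text
t: 2.7
ee_pos: [633.4, -8.7, 71.5]
orientation: [0.0, 1.568, -0.001]
ft_force: [-0.1, -2.8, 6.7]
width: 61.7
```

Request:
apply_moves(increments=[{"gripper":50,"delta_pos":[-0.5,0,0],"dr":[0,0,0]},{"gripper":50,"delta_pos":[-1.0,0,0],"dr":[0,0,0]},{"gripper":50,"delta_pos":[-1.5,0,0],"dr":[0,0,0]},{"gripper":50,"delta_pos":[-1.5,0,0],"dr":[0,0,0]},{"gripper":50,"delta_pos":[-0.5,0,0],"dr":[0,0,0]}])

```text
t: 3.12
ee_pos: [632.4, -8.2, 121.6]
orientation: [0.0, 1.569, -0.0]
ft_force: [0.7, 0.2, -7.3]
width: 61.5
```

Request:
apply_moves(increments=[{"gripper":50,"delta_pos":[0,0,0],"dr":[0,0,0]},{"gripper":50,"delta_pos":[0,0,0],"dr":[0,0,0]},{"gripper":50,"delta_pos":[0,0,0],"dr":[0,0,0]},{"gripper":50,"delta_pos":[0,0,0],"dr":[0,0,0]},{"gripper":50,"delta_pos":[0,0,0],"dr":[0,0,0]}])

```text
t: 3.53
ee_pos: [631.4, -8.4, 118.7]
orientation: [0.0, 1.572, -0.0]
ft_force: [-0.2, -0.3, -8.0]
width: 61.5
```

Request:
apply_moves(increments=[{"gripper":50,"delta_pos":[0,0,0],"dr":[0,0,0]},{"gripper":50,"delta_pos":[0,0,0],"dr":[0,0,0]},{"gripper":50,"delta_pos":[0,0,0],"dr":[0,0,0]},{"gripper":50,"delta_pos":[0,0,0],"dr":[0,0,0]},{"gripper":50,"delta_pos":[0,0,0],"dr":[0,0,0]}])

```text
t: 3.95
ee_pos: [632.0, -8.5, 119.6]
orientation: [0.0, 1.571, -0.0]
ft_force: [-0.3, -0.4, -7.5]
width: 61.7
```

Request:
apply_moves(increments=[{"gripper":50,"delta_pos":[0,0,0],"dr":[0,0,0]},{"gripper":50,"delta_pos":[0,0,0],"dr":[0,0,0]},{"gripper":50,"delta_pos":[0,0,0],"dr":[0,0,0]},{"gripper":50,"delta_pos":[0,0,0],"dr":[0,0,0]},{"gripper":50,"delta_pos":[0,0,0],"dr":[0,0,0]}])

```text
t: 4.37
ee_pos: [632.0, -8.5, 119.7]
orientation: [0.0, 1.571, -0.0]
ft_force: [0.6, 0.1, -8.0]
width: 61.4
```

```bash
python3 - <<'E'
from h import *
# each camera call advances 0.05 s: average a few force readings
F=[]
for i in range(6):
    ctrl.get_image('wrist');o=ctrl.get_obs();F.append(o['ft_force'][2])
print(np.round(F,2),np.mean(F),-np.mean(F)/9.81,o['ee_pos'],o['joint_torque'].round(2),o['width'])
E
```

```text
[-7.02 -7.11 -6.86 -6.98 -7.82 -6.49] -7.049309920868249 0.7185840897928898 [631.97972745  -8.49089494 119.67814632] [-0.000e+00 -6.305e+01 -2.524e+01 -2.000e-02  7.000e-02  0.000e+00] 61.767339052514814
```

Jar A (the far one) pulls about 7.0–8.0 N, so roughly 0.73 kg. It is heavy and goes on the middle tier.

Request:
apply_moves(increments=[{"gripper":50,"delta_pos":[-1.2,0,0],"dr":[0,0,0]},{"gripper":50,"delta_pos":[-2.5,0,0],"dr":[0,0,0]},{"gripper":50,"delta_pos":[-3.0,0,0],"dr":[0,0,0]},{"gripper":50,"delta_pos":[-2.5,0,0],"dr":[0,0,0]},{"gripper":50,"delta_pos":[-1.0,0,-1.0],"dr":[0,0,0]}])

```text
t: 5.08
ee_pos: [625.6, -8.6, 227.0]
orientation: [0.0, 1.562, -0.0]
ft_force: [1.2, 0.0, -6.3]
width: 61.7
```

Request:
apply_moves(increments=[{"gripper":50,"delta_pos":[0,0,-2.5],"dr":[0,0,0]},{"gripper":50,"delta_pos":[0,-1.0,-3.0],"dr":[0,0,0]},{"gripper":50,"delta_pos":[0,-2.0,-3.0],"dr":[0,0,0]},{"gripper":50,"delta_pos":[0,-3.0,-1.5],"dr":[0,0,0]},{"gripper":50,"delta_pos":[0,-3.5,0],"dr":[0,0,0]}])

```text
t: 5.5
ee_pos: [517.8, -102.7, 222.3]
orientation: [-0.001, 1.574, 0.002]
ft_force: [0.9, 0.3, -7.8]
width: 61.5
```

Request:
apply_moves(increments=[{"gripper":50,"delta_pos":[0,-3.5,0],"dr":[0,0,0]},{"gripper":50,"delta_pos":[0,-3.5,0],"dr":[0,0,0]},{"gripper":50,"delta_pos":[0,-3.5,0],"dr":[0,0,0]},{"gripper":50,"delta_pos":[0,-3.5,0],"dr":[0,0,0]},{"gripper":50,"delta_pos":[0,-3.5,0],"dr":[0,0,0]}])

```text
t: 5.92
ee_pos: [521.6, -280.2, 222.9]
orientation: [0.0, 1.57, -0.001]
ft_force: [1.7, 0.3, -8.5]
width: 61.5
```

Request:
apply_moves(increments=[{"gripper":50,"delta_pos":[0,-3.5,0],"dr":[0,0,0]},{"gripper":50,"delta_pos":[0,-3.5,0],"dr":[0,0,0]},{"gripper":50,"delta_pos":[0,-3.0,0],"dr":[0,0,0]},{"gripper":50,"delta_pos":[0,-1.5,0],"dr":[0,0,0]},{"gripper":50,"delta_pos":[0,-0.2,0],"dr":[0,0,0]}])

```text
t: 6.33
ee_pos: [521.6, -398.8, 222.5]
orientation: [0.001, 1.57, -0.004]
ft_force: [-0.2, 1.3, -7.0]
width: 61.6
```

Request:
apply_moves(increments=[{"gripper":50,"delta_pos":[0,0,0],"dr":[0,0,0]},{"gripper":50,"delta_pos":[0,0,0],"dr":[0,0,0]},{"gripper":50,"delta_pos":[0,0,0],"dr":[0,0,0]},{"gripper":50,"delta_pos":[0,0,0],"dr":[0,0,0]},{"gripper":50,"delta_pos":[0,0,0],"dr":[0,0,0]}])

```text
t: 6.75
ee_pos: [522.1, -394.4, 221.9]
orientation: [-0.001, 1.571, 0.001]
ft_force: [0.1, 1.0, -8.1]
width: 61.2
```

```bash
python3 - <<'E'
from h import *
a=ctrl.get_obs();d=grab('side');w=grab('wrist')
im=np.hstack([cv2.resize(d['img'][200:440,220:460],(400,400)),cv2.resize(w['img'],(400,300))[:, :] if 0 else cv2.copyMakeBorder(cv2.resize(w['img'],(400,300)),0,100,0,0,0)])
cv2.imwrite('pics/c2.png',im[:,:,::-1]);print(a['ee_pos'],a['ft_force'],a['qpos'])
for p in [(100,100),(60,200),(500,150),(560,250),(320,60)]:print(p,dep(w,*p).round())
E
```

```text
[ 522.0543847  -394.41530402  221.89033528] [ 0.1489859   0.96733996 -8.05469947] [-6.65237596e-01  4.75206888e-01  1.56778645e+00  8.12801748e-05
  1.09869978e+00 -2.23687244e+00]
(100, 100) [ 402. -629.   -1.]
(60, 200) [ 509. -697.    0.]
(500, 150) [ 451. -227.   59.]
(560, 250) [ 529. -195.  118.]
(320, 60) [ 376. -395.   60.]
```

View pics/c2.png

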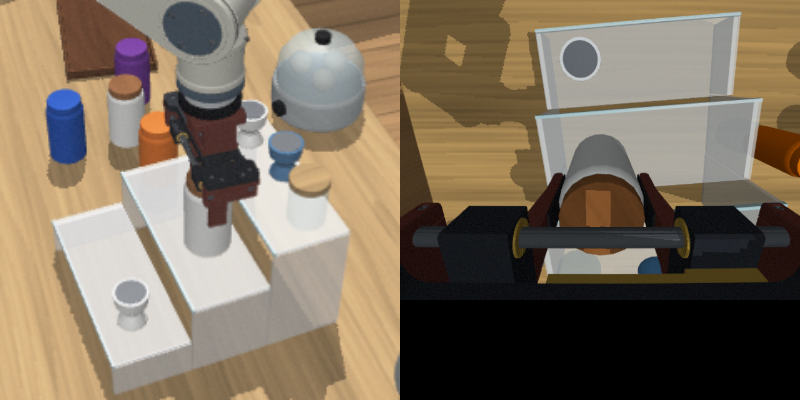

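Side view: jar A hangs over the middle step, clear of the cups. Wrist view: the step's front edge is in front of it and the orange jar is off to the right.

Request:
apply_moves(increments=[{"gripper":50,"delta_pos":[0.6,0,0],"dr":[0,0,0]},{"gripper":50,"delta_pos":[0.8,0,0],"dr":[0,0,0]},{"gripper":50,"delta_pos":[0.6,0,0],"dr":[0,0,0]},{"gripper":50,"delta_pos":[0.4,0,0],"dr":[0,0,0]},{"gripper":50,"delta_pos":[0.2,0,0],"dr":[0,0,0]}])

```text
t: 7.27
ee_pos: [521.3, -395.1, 194.2]
orientation: [0.001, 1.572, 0.001]
ft_force: [-0.8, -0.0, -7.6]
width: 61.2
```

Request:
apply_moves(increments=[{"gripper":50,"delta_pos":[0,0,0],"dr":[0,0,0]},{"gripper":50,"delta_pos":[0,0,0],"dr":[0,0,0]},{"gripper":50,"delta_pos":[0.1,0,0],"dr":[0,0,0]},{"gripper":50,"delta_pos":[0.1,0,0],"dr":[0,0,0]},{"gripper":50,"delta_pos":[0,0,0],"dr":[0,0,0]}])

```text
t: 7.68
ee_pos: [521.8, -395.5, 193.7]
orientation: [0.0, 1.571, -0.0]
ft_force: [0.5, -0.2, -7.5]
width: 61.0
```

Request:
apply_moves(increments=[{"gripper":50,"delta_pos":[0.1,0,0],"dr":[0,0,0]},{"gripper":50,"delta_pos":[0,0,0],"dr":[0,0,0]},{"gripper":50,"delta_pos":[0.1,0,0],"dr":[0,0,0]},{"gripper":50,"delta_pos":[0,0,0],"dr":[0,0,0]},{"gripper":50,"delta_pos":[0,0,0],"dr":[0,0,0]}])

```text
t: 8.1
ee_pos: [521.9, -395.5, 191.7]
orientation: [0.0, 1.571, -0.0]
ft_force: [0.2, 0.8, -7.9]
width: 61.2
```

Request:
apply_moves(increments=[{"gripper":50,"delta_pos":[0.1,0,0],"dr":[0,0,0]},{"gripper":50,"delta_pos":[0,0,0],"dr":[0,0,0]},{"gripper":50,"delta_pos":[0.1,0,0],"dr":[0,0,0]},{"gripper":50,"delta_pos":[0,0,0],"dr":[0,0,0]},{"gripper":50,"delta_pos":[0,0,0],"dr":[0,0,0]}])

```text
t: 8.52
ee_pos: [522.1, -395.6, 191.5]
orientation: [-0.0, 1.57, -0.001]
ft_force: [-3.3, 3.1, 7.0]
width: 61.7
```

Request:
apply_moves(increments=[{"gripper":50,"delta_pos":[-0.07,0,0],"dr":[0,0,0]},{"gripper":50,"delta_pos":[0,0,0],"dr":[0,0,0]},{"gripper":75,"delta_pos":[0,0,0],"dr":[0,0,0]},{"gripper":85,"delta_pos":[0,0,0],"dr":[0,0,0]},{"gripper":85,"delta_pos":[0,0,0],"dr":[0,0,0]}])

```text
t: 8.93
ee_pos: [522.2, -395.8, 190.5]
orientation: [-0.0, 1.57, -0.001]
ft_force: [0.6, -0.1, -0.1]
width: 73.9
```

Request:
apply_moves(increments=[{"gripper":85,"delta_pos":[0,0,0],"dr":[0,0,0]},{"gripper":85,"delta_pos":[-1.0,0,0],"dr":[0,0,0]},{"gripper":85,"delta_pos":[-2.0,0,0],"dr":[0,0,0]},{"gripper":85,"delta_pos":[-3.0,0,0],"dr":[0,0,0]},{"gripper":85,"delta_pos":[-3.5,0,0],"dr":[0,0,0]}])

```text
t: 9.35
ee_pos: [521.1, -394.9, 285.3]
orientation: [0.002, 1.573, 0.001]
ft_force: [0.9, -0.3, 0.5]
width: 74.6
```

```bash
python3 - <<'E'
from h import *
a=ctrl.get_obs();print(a['ee_pos'],a['ft_force'],a['width'])
w=grab('wrist');d=grab('side')
im=np.hstack([cv2.resize(d['img'][200:440,220:460],(400,400)),cv2.copyMakeBorder(cv2.resize(w['img'],(400,300)),0,100,0,0,0)])
cv2.imwrite('pics/c3.png',im[:,:,::-1])
pts=np.array([dep(w,u,v) for v in range(100,420,2) for u in range(180,460,2) if w['range_z'][v,u]>0])
q=pts[(abs(pts[:,2]-234)<6)&(pts[:,0]<590)];print((q.min(0)+q.max(0))/2,q.max(0)-q.min(0),np.median(q[:,2]))
for p in ((219,189),(576,160)):print(onz(w,*p,120))
E
```

```text
[ 521.09494306 -394.85615616  285.31970332] [ 0.86859431 -0.33157604  0.50380271] 74.58973585804175
[ 521.12003285 -395.33247998  232.05694829] [55.05973939 55.27657969  7.76061362] 233.8920527316876
[ 486.64416947 -492.55812501  120.        ]
[ 458.30803646 -150.65182173  120.        ]
```

View pics/c3.png

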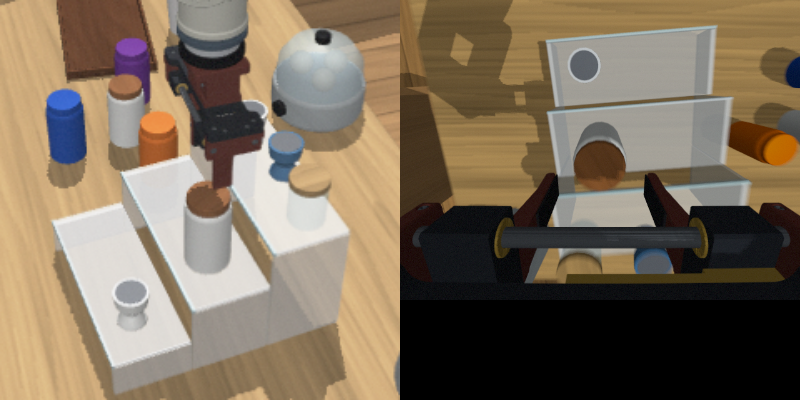

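Jar A stands upright on the middle step at (521,-395) with its lid at 234, and the cups are undisturbed. On to jar B.

Request:
apply_moves(increments=[{"gripper":85,"delta_pos":[0,2.0,0],"dr":[0,0,0]},{"gripper":85,"delta_pos":[0,3.5,0],"dr":[0,0,0]},{"gripper":85,"delta_pos":[0,3.5,0],"dr":[0,0,0]},{"gripper":85,"delta_pos":[0,3.5,0],"dr":[0,0,0]},{"gripper":85,"delta_pos":[0,3.5,0],"dr":[0,0,0]}])

```text
t: 9.87
ee_pos: [521.6, -234.1, 285.6]
orientation: [0.001, 1.57, -0.001]
ft_force: [-0.2, 0.2, 0.2]
width: 74.9
```

Request:
apply_moves(increments=[{"gripper":85,"delta_pos":[0,3.5,0],"dr":[0,0,0]},{"gripper":85,"delta_pos":[0,3.5,0],"dr":[0,0,0]},{"gripper":85,"delta_pos":[0,3.5,0],"dr":[0,0,0]},{"gripper":85,"delta_pos":[0,3.5,0],"dr":[0,0,0]},{"gripper":85,"delta_pos":[0,3.5,0],"dr":[0,0,0]}])

```text
t: 10.28
ee_pos: [521.8, -58.8, 285.7]
orientation: [0.0, 1.57, -0.001]
ft_force: [0.9, 0.3, -0.9]
width: 74.8
```

Request:
apply_moves(increments=[{"gripper":85,"delta_pos":[0.8,3.5,-0.55],"dr":[0,0,0]},{"gripper":85,"delta_pos":[2.0,2.5,0],"dr":[0,0,0]},{"gripper":85,"delta_pos":[2.0,1.3,0],"dr":[0,0,0]},{"gripper":85,"delta_pos":[2.0,0,0],"dr":[0,0,0]},{"gripper":85,"delta_pos":[1.0,0,0],"dr":[0,0,0]}])

```text
t: 10.7
ee_pos: [515.4, 13.6, 205.7]
orientation: [-0.001, 1.573, 0.001]
ft_force: [-0.2, -0.5, -0.4]
width: 74.7
```

Request:
apply_moves(increments=[{"gripper":85,"delta_pos":[0,0,0],"dr":[0,0,0]},{"gripper":85,"delta_pos":[0,0,0],"dr":[0,0,0]},{"gripper":85,"delta_pos":[0,0,0],"dr":[0,0,0]},{"gripper":85,"delta_pos":[0,0,0],"dr":[0,0,0]},{"gripper":85,"delta_pos":[0,0,0],"dr":[0,0,0]}])

```text
t: 11.12
ee_pos: [517.2, 12.1, 208.4]
orientation: [0.001, 1.569, -0.001]
ft_force: [-0.3, -0.2, 0.3]
width: 74.4
```

```bash
python3 - <<'E'
from h import *
a=ctrl.get_obs();print(a['ee_pos'],a['ft_force'],a['width'])
w=grab('wrist')
hs=cv2.cvtColor(w['img'],cv2.COLOR_RGB2HSV)
pts=np.array([dep(w,u,v) for v in range(100,400,2) for u in range(200,440,2) if w['range_z'][v,u]>0])
q=pts[(abs(pts[:,2]-114)<6)&(np.hypot(pts[:,0]-516,pts[:,1]-17)<50)];print((q.min(0)+q.max(0))/2,q.max(0)-q.min(0),np.median(q[:,2]))
E
```

```text
[517.19714951  12.13023138 208.42970706] [-0.26257402 -0.22901223  0.31330882] 74.36153359877446
[514.95421142  16.88391086 111.9765319 ] [54.7547025  54.2524783   7.69974767] 113.87738572902234
```

Jar B is at (515.5,17), so I need dy +5 and dx −1.5, and to go down 137.

Request:
apply_moves(increments=[{"gripper":85,"delta_pos":[1.7,0.5,-0.15],"dr":[0,0,0]},{"gripper":85,"delta_pos":[3.5,0,0],"dr":[0,0,0]},{"gripper":85,"delta_pos":[3.5,0,0],"dr":[0,0,0]},{"gripper":85,"delta_pos":[3.0,0,0],"dr":[0,0,0]},{"gripper":85,"delta_pos":[2.0,0,0],"dr":[0,0,0]}])

```text
t: 11.58
ee_pos: [514.1, 17.4, 68.4]
orientation: [0.0, 1.572, -0.001]
ft_force: [0.8, 0.5, 0.0]
width: 74.9
```

Request:
apply_moves(increments=[{"gripper":85,"delta_pos":[0,0,0],"dr":[0,0,0]},{"gripper":60,"delta_pos":[0,0,0],"dr":[0,0,0]},{"gripper":50,"delta_pos":[0,0,0],"dr":[0,0,0]},{"gripper":50,"delta_pos":[0,0,0],"dr":[0,0,0]},{"gripper":50,"delta_pos":[0,0,0],"dr":[0,0,0]}])

```text
t: 12.0
ee_pos: [516.0, 17.5, 71.9]
orientation: [0.0, 1.568, -0.0]
ft_force: [0.4, -0.9, 2.0]
width: 61.4
```

Request:
apply_moves(increments=[{"gripper":50,"delta_pos":[0,0,0],"dr":[0,0,0]},{"gripper":50,"delta_pos":[0,0,0],"dr":[0,0,0]},{"gripper":50,"delta_pos":[0,0,0],"dr":[0,0,0]},{"gripper":50,"delta_pos":[0,0,0],"dr":[0,0,0]},{"gripper":50,"delta_pos":[0,0,0],"dr":[0,0,0]}])

```text
t: 12.42
ee_pos: [516.2, 17.5, 71.8]
orientation: [0.0, 1.568, -0.0]
ft_force: [-0.4, -1.2, 8.2]
width: 61.2
```

Request:
apply_moves(increments=[{"gripper":50,"delta_pos":[-0.5,0,0],"dr":[0,0,0]},{"gripper":50,"delta_pos":[-1.0,0,0],"dr":[0,0,0]},{"gripper":50,"delta_pos":[-1.5,0,0],"dr":[0,0,0]},{"gripper":50,"delta_pos":[-1.5,0,0],"dr":[0,0,0]},{"gripper":50,"delta_pos":[-0.5,0,0],"dr":[0,0,0]}])

```text
t: 12.83
ee_pos: [516.0, 17.6, 122.7]
orientation: [0.0, 1.568, -0.0]
ft_force: [-0.2, 0.4, -1.7]
width: 61.3
```

Request:
apply_moves(increments=[{"gripper":50,"delta_pos":[0,0,0],"dr":[0,0,0]},{"gripper":50,"delta_pos":[0,0,0],"dr":[0,0,0]},{"gripper":50,"delta_pos":[0,0,0],"dr":[0,0,0]},{"gripper":50,"delta_pos":[0,0,0],"dr":[0,0,0]},{"gripper":50,"delta_pos":[0,0,0],"dr":[0,0,0]}])

```text
t: 13.25
ee_pos: [514.5, 17.6, 119.7]
orientation: [0.0, 1.572, -0.0]
ft_force: [0.4, 0.8, -2.6]
width: 61.6
```

Request:
apply_moves(increments=[{"gripper":50,"delta_pos":[0,0,0],"dr":[0,0,0]},{"gripper":50,"delta_pos":[0,0,0],"dr":[0,0,0]},{"gripper":50,"delta_pos":[0,0,0],"dr":[0,0,0]},{"gripper":50,"delta_pos":[0,0,0],"dr":[0,0,0]},{"gripper":50,"delta_pos":[0,0,0],"dr":[0,0,0]}])

```text
t: 13.67
ee_pos: [515.0, 17.6, 120.3]
orientation: [0.0, 1.571, -0.0]
ft_force: [-0.3, 0.3, -2.0]
width: 61.4
```

```bash
python3 - <<'E'
from h import *
F=[]
for i in range(8):
    ctrl.get_image('wrist');o=ctrl.get_obs();F.append(o['ft_force'][2])
print(np.round(F,2),-np.mean(F)/9.81,o['ee_pos'],o['joint_torque'].round(2),o['width'])
E
```

```text
[-1.61 -2.38 -2.71 -2.34 -1.99 -2.13 -3.14 -2.01] 0.23344761174876047 [514.97708746  17.56604786 120.39614896] [-0.000e+00 -4.804e+01 -2.014e+01 -1.000e-02  7.000e-02  0.000e+00] 61.426597712484465
```

Jar B is about 0.23 kg, so it is light and goes on the tray. Target is about (560,335), clear of purple.

Request:
apply_moves(increments=[{"gripper":50,"delta_pos":[-1.2,0,0],"dr":[0,0,0]},{"gripper":50,"delta_pos":[-2.5,0,0],"dr":[0,0,0]},{"gripper":50,"delta_pos":[-3.0,0,0],"dr":[0,0,0]},{"gripper":50,"delta_pos":[-2.5,0,0],"dr":[0,0,0]},{"gripper":50,"delta_pos":[-1.0,1.0,0],"dr":[0,0,0]}])

```text
t: 14.48
ee_pos: [516.7, 26.9, 225.7]
orientation: [0.001, 1.566, -0.001]
ft_force: [1.3, -0.1, -1.8]
width: 61.4
```

Request:
apply_moves(increments=[{"gripper":50,"delta_pos":[0,2.0,0.5],"dr":[0,0,0]},{"gripper":50,"delta_pos":[0,3.0,0.5],"dr":[0,0,0]},{"gripper":50,"delta_pos":[0,3.5,0.5],"dr":[0,0,0]},{"gripper":50,"delta_pos":[0,3.5,0.5],"dr":[0,0,0]},{"gripper":50,"delta_pos":[0,3.5,0.5],"dr":[0,0,0]}])

```text
t: 14.9
ee_pos: [539.5, 184.6, 221.6]
orientation: [0.001, 1.572, -0.001]
ft_force: [0.4, -0.7, -2.3]
width: 61.7
```

Request:
apply_moves(increments=[{"gripper":50,"delta_pos":[0,3.5,0.5],"dr":[0,0,0]},{"gripper":50,"delta_pos":[0,3.5,0.5],"dr":[0,0,0]},{"gripper":50,"delta_pos":[0,3.5,0.5],"dr":[0,0,0]},{"gripper":50,"delta_pos":[0,3.0,0.5],"dr":[0,0,0]},{"gripper":50,"delta_pos":[0,1.5,0],"dr":[0,0,0]}])

```text
t: 15.32
ee_pos: [559.8, 336.6, 221.3]
orientation: [-0.001, 1.571, 0.002]
ft_force: [0.6, -0.2, -2.3]
width: 61.4
```

Request:
apply_moves(increments=[{"gripper":50,"delta_pos":[1.0,0.3,0],"dr":[0,0,0]},{"gripper":50,"delta_pos":[2.0,0,0],"dr":[0,0,0]},{"gripper":50,"delta_pos":[2.0,0,0],"dr":[0,0,0]},{"gripper":50,"delta_pos":[2.0,0,0],"dr":[0,0,0]},{"gripper":50,"delta_pos":[1.0,0,0],"dr":[0,0,0]}])

```text
t: 15.73
ee_pos: [557.9, 333.2, 138.6]
orientation: [-0.001, 1.576, -0.003]
ft_force: [-0.7, -0.5, -1.8]
width: 61.5
```

```bash
python3 - <<'E'
from h import *
a=ctrl.get_obs();print(a['ee_pos'],a['ft_force'],a['width'])
w=grab('wrist');d=grab('scene')
im=np.hstack([cv2.resize(d['img'][220:460,260:500],(400,400)),cv2.copyMakeBorder(cv2.resize(w['img'],(400,300)),0,100,0,0,0)])
cv2.imwrite('pics/c4.png',im[:,:,::-1])
E
```

```text
[557.93140171 333.22176445 138.61842372] [-0.6516366  -0.46792364 -1.81935077] 61.48102226864757
```

View pics/c4.png

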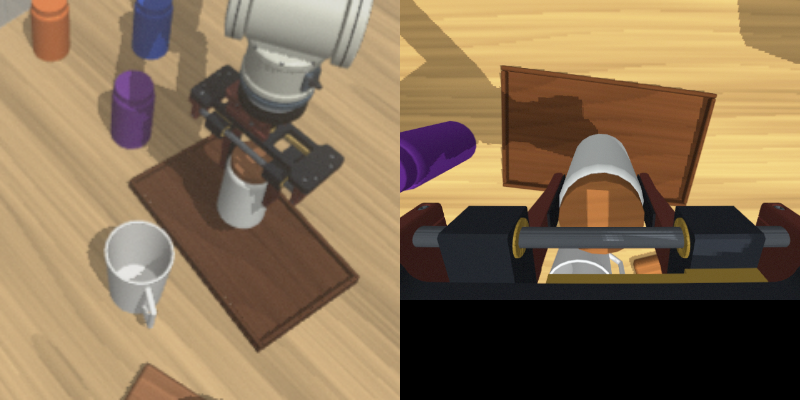

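The scene crop shows jar B hanging over the tray's middle, with the beaker and purple clear. Lowering it now.

Request:
apply_moves(increments=[{"gripper":50,"delta_pos":[1.2,0,0],"dr":[0,0,0]},{"gripper":50,"delta_pos":[1.6,0,0],"dr":[0,0,0]},{"gripper":50,"delta_pos":[1.4,0,0],"dr":[0,0,0]},{"gripper":50,"delta_pos":[0.8,0,0],"dr":[0,0,0]},{"gripper":50,"delta_pos":[0.3,0,0],"dr":[0,0,0]}])

```text
t: 16.25
ee_pos: [559.5, 335.0, 87.9]
orientation: [-0.0, 1.572, -0.001]
ft_force: [-0.7, -0.5, -2.0]
width: 61.3
```

Request:
apply_moves(increments=[{"gripper":50,"delta_pos":[0,0,0],"dr":[0,0,0]},{"gripper":50,"delta_pos":[0,0,0],"dr":[0,0,0]},{"gripper":50,"delta_pos":[0.1,0,0],"dr":[0,0,0]},{"gripper":50,"delta_pos":[0.1,0,0],"dr":[0,0,0]},{"gripper":50,"delta_pos":[0,0,0],"dr":[0,0,0]}])

```text
t: 16.67
ee_pos: [560.3, 335.7, 87.8]
orientation: [0.001, 1.57, 0.0]
ft_force: [-0.2, 0.1, -1.7]
width: 61.9
```

Request:
apply_moves(increments=[{"gripper":50,"delta_pos":[0.1,0,0],"dr":[0,0,0]},{"gripper":50,"delta_pos":[0,0,0],"dr":[0,0,0]},{"gripper":50,"delta_pos":[0.1,0,0],"dr":[0,0,0]},{"gripper":50,"delta_pos":[0,0,0],"dr":[0,0,0]},{"gripper":50,"delta_pos":[0,0,0],"dr":[0,0,0]}])

```text
t: 17.08
ee_pos: [560.1, 335.5, 85.3]
orientation: [0.0, 1.571, -0.0]
ft_force: [-0.3, 0.1, -2.6]
width: 61.3
```

Request:
apply_moves(increments=[{"gripper":50,"delta_pos":[0.15,0,0],"dr":[0,0,0]},{"gripper":50,"delta_pos":[0.15,0,0],"dr":[0,0,0]},{"gripper":50,"delta_pos":[0.1,0,0],"dr":[0,0,0]},{"gripper":50,"delta_pos":[0,0,0],"dr":[0,0,0]},{"gripper":50,"delta_pos":[0,0,0],"dr":[0,0,0]}])

```text
t: 17.5
ee_pos: [560.0, 335.5, 81.2]
orientation: [0.0, 1.571, -0.0]
ft_force: [0.6, -0.2, -2.4]
width: 61.7
```

Request:
apply_moves(increments=[{"gripper":50,"delta_pos":[0.1,0,0],"dr":[0,0,0]},{"gripper":50,"delta_pos":[0,0,0],"dr":[0,0,0]},{"gripper":50,"delta_pos":[0.1,0,0],"dr":[0,0,0]},{"gripper":50,"delta_pos":[0,0,0],"dr":[0,0,0]},{"gripper":50,"delta_pos":[0,0,0],"dr":[0,0,0]}])

```text
t: 17.92
ee_pos: [560.1, 335.5, 79.3]
orientation: [0.0, 1.571, -0.0]
ft_force: [0.1, 0.1, -1.6]
width: 61.8
```

Request:
apply_moves(increments=[{"gripper":50,"delta_pos":[0.1,0,0],"dr":[0,0,0]},{"gripper":50,"delta_pos":[0,0,0],"dr":[0,0,0]},{"gripper":50,"delta_pos":[0.08,0,0],"dr":[0,0,0]},{"gripper":50,"delta_pos":[0,0,0],"dr":[0,0,0]},{"gripper":50,"delta_pos":[0,0,0],"dr":[0,0,0]}])

```text
t: 18.33
ee_pos: [560.2, 335.5, 77.9]
orientation: [0.0, 1.571, -0.0]
ft_force: [-1.2, -0.9, 2.4]
width: 61.6
```

Contact: the force went from −2 to +2.4 N. Release and rise.

Request:
apply_moves(increments=[{"gripper":50,"delta_pos":[0,0,0],"dr":[0,0,0]},{"gripper":75,"delta_pos":[0,0,0],"dr":[0,0,0]},{"gripper":85,"delta_pos":[0,0,0],"dr":[0,0,0]},{"gripper":85,"delta_pos":[0,0,0],"dr":[0,0,0]},{"gripper":85,"delta_pos":[0,0,0],"dr":[0,0,0]}])

```text
t: 18.75
ee_pos: [560.2, 335.6, 77.5]
orientation: [0.0, 1.571, -0.0]
ft_force: [0.5, -0.1, -0.3]
width: 74.2
```

Request:
apply_moves(increments=[{"gripper":85,"delta_pos":[-1.0,0,0],"dr":[0,0,0]},{"gripper":85,"delta_pos":[-2.5,0,0],"dr":[0,0,0]},{"gripper":85,"delta_pos":[-3.5,0,0],"dr":[0,0,0]},{"gripper":85,"delta_pos":[-3.5,0,0],"dr":[0,0,0]},{"gripper":85,"delta_pos":[-3.5,0,0],"dr":[0,0,0]}])

```text
t: 19.17
ee_pos: [559.9, 335.5, 219.6]
orientation: [0.0, 1.571, -0.0]
ft_force: [1.1, -0.5, -0.3]
width: 74.8
```

Request:
apply_moves(increments=[{"gripper":85,"delta_pos":[-2.0,0,0],"dr":[0,0,0]},{"gripper":85,"delta_pos":[0,0,0],"dr":[0,0,0]},{"gripper":85,"delta_pos":[0,0,0],"dr":[0,0,0]},{"gripper":85,"delta_pos":[0,0,0],"dr":[0,0,0]},{"gripper":85,"delta_pos":[0,0,0],"dr":[0,0,0]}])

```text
t: 19.58
ee_pos: [559.2, 335.0, 236.0]
orientation: [-0.001, 1.573, -0.001]
ft_force: [-0.6, -0.1, -1.0]
width: 75.0
```

```bash
python3 - <<'E'
from h import *
a=ctrl.get_obs();print(a['t'],a['ee_pos'],a['ft_force'],a['width'])
w=grab('wrist');d=grab('side');s=grab('scene')
im=np.hstack([cv2.resize(s['img'][120:440,120:480],(400,356)),cv2.resize(d['img'][150:440,200:460],(400,356))])
cv2.imwrite('pics/c5.png',im[:,:,::-1])
pts=np.array([dep(w,u,v) for v in range(60,420,2) for u in range(180,460,2) if w['range_z'][v,u]>0])
q=pts[(abs(pts[:,2]-120)<7)&(np.hypot(pts[:,0]-560,pts[:,1]-335)<45)];print((q.min(0)+q.max(0))/2,q.max(0)-q.min(0),np.median(q[:,2]))
E
```

```text
19.5833 [559.20637748 335.04937845 235.95505902] [-0.57905812 -0.06002008 -1.03147975] 75.03691376874274
[558.6890452  335.67580847 117.90378327] [53.90517348 53.27901974  8.26239187] 119.86145741926799
```

View pics/c5.png

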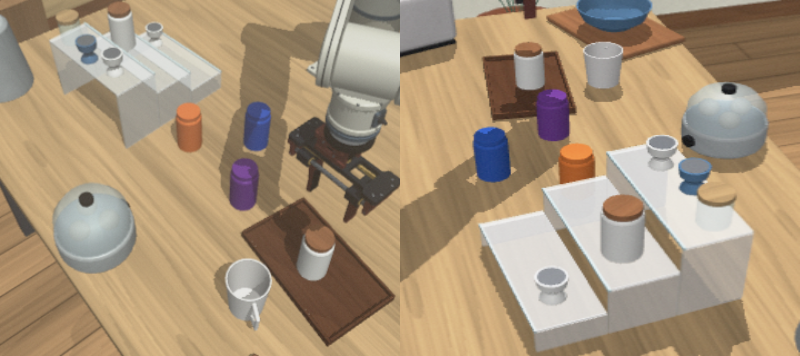

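Both jars stand upright in place, nothing else has moved and the gripper is clear. Handing in.

```bash
python3 -c "
from workcell import ctrl
print(ctrl.close_job())"
```

```text
the job is handed in; nothing more can be done
None
```

Both jars are placed and the job is handed in. The robot's clock read about 19.6 s at the last check, against the 72 s limit.

- **Far jar:** it read about 0.72 kg when lifted, so it went on the middle tier at about (521, -395), with its lid at 234 mm.
- **Near jar:** it read about 0.23 kg, so it went on the refill tray at about (559, 336), with its lid at 120 mm.

The last pictures showed both jars upright. The egg cups, glass jar, beaker and the coloured look-alikes were where they started, by eye rather than re-measured. The gripper was open and clear, with force readings near zero.

The weight readings varied by 1–2 N, but both jars were well away from half a kilo. Triangulating the lids from the scene and side cameras gave heights 6 to 7 mm low. Triangulating one tray corner missed by about 1 cm. I took the jar positions from wrist-camera depth, which put the lids at 114 mm, and felt for contact when setting each jar down.

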